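Snap the slide cases shut and stack them for the archive

ROBOT

A 7-joint arm with a two-finger parallel gripper is mounted at the origin on a cart in front of the work surface, level with it; the furniture and walls round the work are solid. World frame = base frame: x ahead of the robot, y to its left, z up, the work surface at z = 0. Lengths are in m, angles in rad, forces in N, time in s.
With the tool pointing down it reaches from about 0.35 to 0.9 m from the base axis. Payload 19.9 kg.
Tool frame: the origin (TCP) lies between the finger pads; the fingertips stand ctrl.finger_overhang ahead of it and the grasp point (between the pads) lies 5 mm behind it (ctrl.finger_overhang is the distance from the TCP to the fingertips, in m); z points along the fingers, y is the direction in which the jaws open and shut (so a half turn about z gives the same grasp; the last joint's range is limited). The gripper opens to 94 mm and grips with 3 to 60 N. Pads are 16 mm wide; open, the fingers measure 119 mm over their backs; the gripper's body (75 mm by 177 mm) begins 78 mm behind the grasp point.
Start: joints at [-1.196, 0.417, -0.01, 1.614, 0.005, 1.111, -0.053], TCP at [0.253, 0.571, 0.219] pointing down, gripper open.
Joint ranges: [-2.81, 2.81], [-0.39, 2.02], [-1.27, 1.25], [0.06, 2.57], [-1.19, 4.33], [0.19, 2], [-2.82, 2.82]. Speed limits (rad/s): [1.89, 1.89, 2.39, 2.39, 3.01, 3.01, 3.01].

INTERFACE

Orientations are given as [roll, pitch, yaw] about the fixed x, y, z axes, in that order (R = Rz(yaw) Ry(pitch) Rx(roll)).
In Python, from station import telemetry, optics, ctrl gives the robot as it stands. The module is installed in compiled form; this text tells all that it offers.
- The arm moves only by the tool servo_tool, never from a script. Its argument "series" is a list of rows, each a list of 3 entries, a list of its own where there are three numbers: the shift along the world's x, y, z in m, then the turn, a rotation vector about the world's x, y, z in rad, then the finger opening in m, from 0 to 0.094. A call has 1 to 20 rows; each row shifts and turns the commanded pose from where the row before left it; what a row does not reach is not made up. A row lasts 1/12 s, in which the tool goes at most 41.7 mm and 7.16 degrees, less where a joint would pass 70% of its speed; a pose out of reach is approached as far as the arm can. A call is refused whole if a number of a shift passes 0.0417 or a number of a turn 0.125, either way. A call with a gripper value outside its range is refused whole. The fingers move at their own pace and stop on an object; "squeeze" is the grip in N (left out, the last holds). Time passes only in rows, so rows that do not move let the fingers close. It gives the time, the measured TCP pose, the force and the opening at its end, in the units of the state.
- telemetry.get_obs(): the state, without advancing time (a new reading comes with each control period).
- optics.camera(name): name is "side" or "top"; returns a dict with "image" (420x560x3 uint8, blue, green, red), "vfov" (degrees; the focal length in pixels is half the picture's height over the tangent of half this angle, whatever the lens; pixels are square), "cx", "cy" (the principal point, pixels), "eye" and "orientation" of the camera in the world. Camera axes: x right, y down, z forward; pixel columns grow to the right and rows downward; lengths in m; the calibration is good to about 2 mm. A picture is of the moment at which its call begins. There is no depth.
- ctrl.finish_job(): hands the job in, once; it reports no verdict.
The state is a dict: "time_s": time; "joints": joint angles; "qd": joint speeds; "tau": joint torques, N m; "position": TCP position; "orientation": TCP orientation; "force": force on the tool from outside, world axes, zero at the start; "ft_torque": the same for the moment, N m; "grip_width": finger opening in m.
Only numpy, scipy, OpenCV 4.12 (cv2) and the standard library are available. Lean on these libraries where they do the work, as an engineer would, in place of code of your own. Each camera call takes 0.05 s, during which the arm holds its last target. There are 200 camera calls.

TASK

Today's slide cases go to the archive on the white tray, where one case already stands as the foot of the column. Press down the cover of every slide case, the one in the tray included, until its catch snaps and holds it shut, and stack the cases that stand about on the bench squarely on the case in the tray, one on another in a single column, edges flush with it (order and which way round do not matter). Leave the bottles and the beaker standing.

Things in the scene. Friction and masses are not known exactly. Their poses are not given: they have to be found in the camera images.
- archive_tray: white plastic tray, 160 x 200 mm (x, y), rim 17 mm high, floor 3 mm thick; does not slide; small blue caps lie along its near rim; origin at the centre of its underside
- column_case: grey slide case with white cover, 100 mm long (x), 58 mm wide (y), 36 mm high, 0.17 to 0.28 kg; grip it across y. Origin: centre of underside, z up. Its two long walls (4 mm) are full height and carry the case above; the shut cover lies between them, 1.5 mm below their tops. Hinge along y at x +43, z 32 mm; catch at the -x end. Stands in the tray: foot of the column
- case_1: grey slide case with white cover, 100 mm long (x), 58 mm wide (y), 36 mm high, 0.17 to 0.28 kg; grip it across y. Origin: centre of underside, z up. Its two long walls (4 mm) are full height and carry the case above; the shut cover lies between them, 1.5 mm below their tops. Hinge along y at x +43, z 32 mm; catch at the -x end. On the bench; may be absent
- case_2: grey slide case with white cover, 100 mm long (x), 58 mm wide (y), 36 mm high, 0.17 to 0.28 kg; grip it across y. Origin: centre of underside, z up. Its two long walls (4 mm) are full height and carry the case above; the shut cover lies between them, 1.5 mm below their tops. Hinge along y at x +43, z 32 mm; catch at the -x end. On the bench; may be absent
- case_3: grey slide case with white cover, 100 mm long (x), 58 mm wide (y), 36 mm high, 0.17 to 0.28 kg; grip it across y. Origin: centre of underside, z up. Its two long walls (4 mm) are full height and carry the case above; the shut cover lies between them, 1.5 mm below their tops. Hinge along y at x +43, z 32 mm; catch at the -x end. On the bench; may be absent
- case_4: grey slide case with white cover, 100 mm long (x), 58 mm wide (y), 36 mm high, 0.17 to 0.28 kg; grip it across y. Origin: centre of underside, z up. Its two long walls (4 mm) are full height and carry the case above; the shut cover lies between them, 1.5 mm below their tops. Hinge along y at x +43, z 32 mm; catch at the -x end. On the bench; may be absent
- case_5: grey slide case with white cover, 100 mm long (x), 58 mm wide (y), 36 mm high, 0.17 to 0.28 kg; grip it across y. Origin: centre of underside, z up. Its two long walls (4 mm) are full height and carry the case above; the shut cover lies between them, 1.5 mm below their tops. Hinge along y at x +43, z 32 mm; catch at the -x end. On the bench; may be absent
- column_case_cover (a joint): cover angle of column_case, rad: 0 shut, starts at 0.25 to 0.65, grows as it opens; a stiff hinge holds it where it is left. Pressed down it meets its catch at about 0.1; about 9 N pressed at column_case_press snaps it past the catch to 0 (below 0.03), where it stays shut by itself
- column_case_press (a point): point on top of the cover of column_case, on its middle line, 66 mm from the hinge axis and 27 mm from the free edge, where a fingertip can press it down; moves with the cover
- case_1_cover (a joint): cover angle of case_1, rad: 0 shut, starts at 0.25 to 0.65, grows as it opens; a stiff hinge holds it where it is left. Pressed down it meets its catch at about 0.1; about 9 N pressed at case_1_press snaps it past the catch to 0 (below 0.03), where it stays shut by itself
- case_1_press (a point): point on top of the cover of case_1, on its middle line, 66 mm from the hinge axis and 27 mm from the free edge, where a fingertip can press it down; moves with the cover
- case_2_cover (a joint): cover angle of case_2, rad: 0 shut, starts at 0.25 to 0.65, grows as it opens; a stiff hinge holds it where it is left. Pressed down it meets its catch at about 0.1; about 9 N pressed at case_2_press snaps it past the catch to 0 (below 0.03), where it stays shut by itself
- case_2_press (a point): point on top of the cover of case_2, on its middle line, 66 mm from the hinge axis and 27 mm from the free edge, where a fingertip can press it down; moves with the cover
- case_3_cover (a joint): cover angle of case_3, rad: 0 shut, starts at 0.25 to 0.65, grows as it opens; a stiff hinge holds it where it is left. Pressed down it meets its catch at about 0.1; about 9 N pressed at case_3_press snaps it past the catch to 0 (below 0.03), where it stays shut by itself
- case_3_press (a point): point on top of the cover of case_3, on its middle line, 66 mm from the hinge axis and 27 mm from the free edge, where a fingertip can press it down; moves with the cover
- case_4_cover (a joint): cover angle of case_4, rad: 0 shut, starts at 0.25 to 0.65, grows as it opens; a stiff hinge holds it where it is left. Pressed down it meets its catch at about 0.1; about 9 N pressed at case_4_press snaps it past the catch to 0 (below 0.03), where it stays shut by itself
- case_4_press (a point): point on top of the cover of case_4, on its middle line, 66 mm from the hinge axis and 27 mm from the free edge, where a fingertip can press it down; moves with the cover
- case_5_cover (a joint): cover angle of case_5, rad: 0 shut, starts at 0.25 to 0.65, grows as it opens; a stiff hinge holds it where it is left. Pressed down it meets its catch at about 0.1; about 9 N pressed at case_5_press snaps it past the catch to 0 (below 0.03), where it stays shut by itself
- case_5_press (a point): point on top of the cover of case_5, on its middle line, 66 mm from the hinge axis and 27 mm from the free edge, where a fingertip can press it down; moves with the cover
- dropper_1: dropper bottle, 36 mm across, 98 mm high, a bystander to be left standing; origin at the centre of its underside
- dropper_2: dropper bottle, 36 mm across, 98 mm high, a bystander to be left standing; origin at the centre of its underside
- dropper_3: brown dropper bottle, 36 mm across, 98 mm high, a bystander to be left standing; origin at the centre of its underside
- beaker: clear beaker, 52 mm across, 69 mm high, a bystander to be left standing; origin at the centre of its underside
- wash_bottle: wash bottle with a red cap, 64 x 92 mm, 180 mm high, a bystander to be left standing; origin at the centre of its underside

How it is judged:
By the outcome, as a careful person would: the job done as asked, in the order asked, and still so for the second after the job is handed in, with the robot touching nothing.
Of case_1, case_2, case_3, case_4, case_5 only 4 to 5 are there at a start; the rules pass over those that are not, and their reading is None.
At some moment in a run one of case_1, case_2, case_3, case_4, case_5 may be knocked a few centimetres aside while the robot is not near it.
Once in a run the grip may slacken for a moment while it holds something.
It also fails if it takes over 210 s, if anything falls off the work surface, if the arm or the gripper's body presses on something with over 40 N, if the wrist force passes 120 N, or if a joint passes its speed limit or range.

## Working session

There is one attempt and no reset: what is moved stays moved. The work goes in short steps, Python scripts to look and compute and a tool call to move; the robot and the scene stay as the last step left them, time stands still between calls to the robot, and variables do not carry over. Pictures are saved under pics/ and viewed, about 12 in all and at most 16, crops included, and the job is handed in when it is done.

Besides the shell and the picture viewer there is one more tool, called after "Call:" by a JSON object that holds its "name" and its "arguments". servo_tool: Moves the arm, as the interface text tells. Its arguments: {"type":"object","properties":{"series":{"type":"array"},"squeeze":{"type":"number"}},"required":["series"]}

```bash
mkdir -p pics; cat > h.py <<'E'
import numpy as np, cv2
from scipy.spatial.transform import Rotation as R
from station import telemetry, optics, ctrl
def shot(name,fn=None):
    c=optics.camera(name)
    if fn: cv2.imwrite('pics/'+fn,c['image'])
    return c
def cam(c):
    f=210/np.tan(np.radians(c['vfov'])/2)
    o=np.array(c['orientation'],float)
    M=R.from_euler('xyz',o).as_matrix() if o.shape==(3,) else o
    return f,M,np.array(c['eye'])
def ray(c,u,v,z):
    f,M,e=cam(c); d=M@np.array([(u-c['cx'])/f,(v-c['cy'])/f,1]); return e+d*(z-e[2])/d[2]
def proj(c,p):
    f,M,e=cam(c); q=(np.atleast_2d(p)-e)@M; return np.c_[c['cx']+f*q[:,0]/q[:,2],c['cy']+f*q[:,1]/q[:,2]]
E
python3 - <<'E'
from h import *
for n in('top','side'):
    c=shot(n,n+'0.png'); print({k:v for k,v in c.items() if k!='image'})
print(telemetry.get_obs(), ctrl.finger_overhang)
E
```

```text
{'vfov': 54.07238567772721, 'cx': 274.965764349391, 'cy': 210.90046841131678, 'eye': array([0.45087324, 0.00229673, 1.22806756]), 'orientation': array([-3.08499486, -0.02021   , -1.54316566])}
{'vfov': 48.82376066236758, 'cx': 275.1834011015227, 'cy': 203.86125741144716, 'eye': array([0.51044434, 0.94593996, 0.72300632]), 'orientation': array([-2.19850331,  0.01052277, -3.12947444])}
{'time_s': 0.1, 'joints': array([-1.19551114,  0.41791034, -0.01030662,  1.61409932,  0.00470255,
        1.11066854, -0.05300726]), 'qd': array([ 0.00036401, -0.00197657,  0.00220301, -0.00151864,  0.00051477,
       -0.00254634, -0.00043826]), 'tau': array([ 3.85248073e-03, -8.52583551e+01,  6.41806964e-01, -4.26696038e+01,
       -4.87499486e-02,  1.63339247e-02,  1.10955034e-04]), 'position': array([0.2528963 , 0.57121104, 0.21889643]), 'orientation': array([-3.14053416e+00,  8.45520637e-05,  2.72481262e+00]), 'force': array([-0.33304925,  0.14258731, -0.56016543]), 'ft_torque': array([ 0.0419557 ,  0.01516433, -0.00675865]), 'grip_width': 0.09357656464161632} 0.014
```

View pics/top0.png

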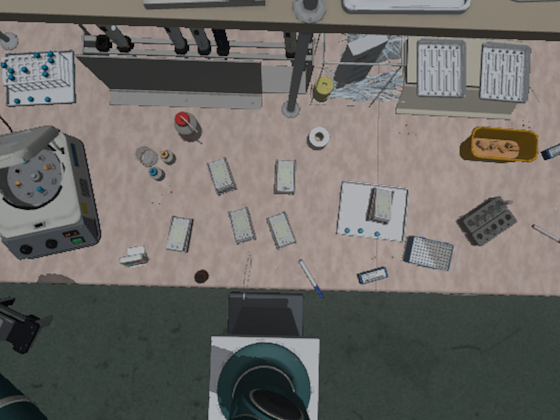

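View pics/side0.png

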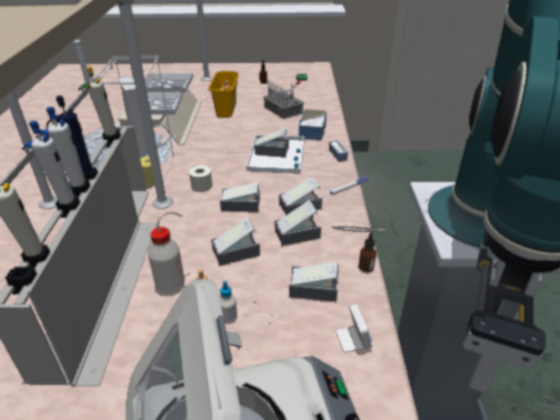

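The top view shows five bench cases, at about px (221,176), (285,176), (241,225), (281,229) and (180,234). The tray is at (372,210) with its case at (381,205). The side view shows all covers ajar. I'll enlarge both next.

```bash
python3 - <<'E'
import cv2,numpy as np
a=cv2.imread('pics/top0.png');b=cv2.imread('pics/side0.png')
cv2.imwrite('pics/tc.png',cv2.resize(a[150:260,155:415],None,fx=3,fy=3,interpolation=cv2.INTER_CUBIC))
cv2.imwrite('pics/sc.png',cv2.resize(b[120:305,200:350],None,fx=3.2,fy=3.2,interpolation=cv2.INTER_CUBIC))
hs=cv2.cvtColor(a,cv2.COLOR_BGR2HSV)
for u,v in[(221,176),(285,176),(260,200),(300,200),(212,180),(372,235)]: print(u,v,a[v,u],hs[v,u])
E
```

```text
221 176 [144 156 151] [ 43  20 156]
285 176 [153 166 160] [ 44  20 166]
260 200 [134 140 155] [  9  35 155]
300 200 [144 151 165] [ 10  32 165]
212 180 [114 114 119] [  0  11 119]
372 235 [179 176 174] [108   7 179]
```

View pics/tc.png

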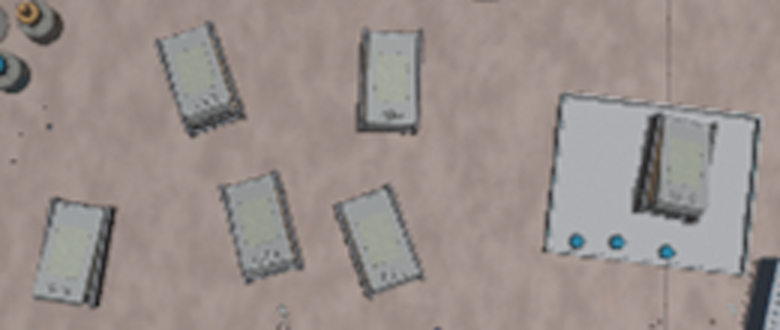

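View pics/sc.png

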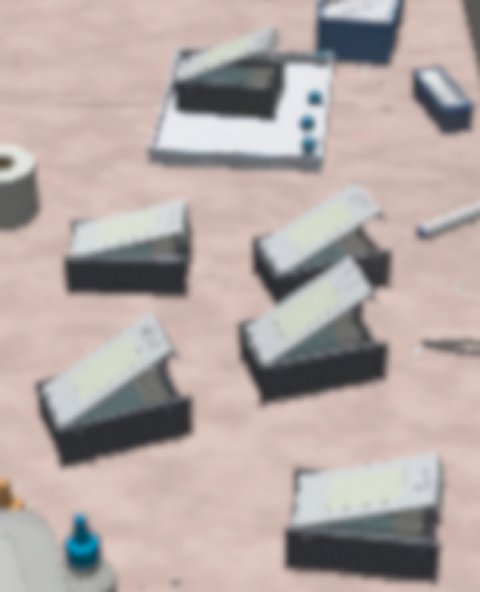

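```bash
cat > fit.py <<'E'
from h import *
from scipy.optimize import minimize
K=4
def body(p,z0,top):
    x,y,yaw,th=p; c,s=np.cos(yaw),np.sin(yaw)
    B=np.array([[a,b,h] for a in(-.05,.05) for b in(-.029,.029) for h in(0,.036)])
    C=np.array([[.043-l*np.cos(th)+t*np.sin(th)*-1*0, b, .032+l*np.sin(th)+t] for l in(0,.093) for b in(-.025,.025) for t in(-.001,.0025)])
    T=lambda P:P@np.array([[c,s,0],[-s,c,0],[0,0,1]])+[x,y,z0]
    return T(B),T(C)
def soft(img,tray):
    b=img.astype(float)
    if tray: m=(175-b.max(2))/14      # darker than white tray
    else: m=(17-(b[...,2]-b[...,0]))/6
    return np.clip(m,0,1)
def render(c,p,z0,win):
    u0,v0,u1,v1=win; im=np.zeros(((v1-v0)*K,(u1-u0)*K),np.uint8)
    for P in body(p,z0,0):
        q=(proj(c,P)-[u0-.5,v0-.5])*K-.5
        h=cv2.convexHull(q.astype(np.float32))
        cv2.fillPoly(im,[np.round(h*16).astype(np.int32)],255,shift=4)
    return cv2.resize(im,None,fx=1/K,fy=1/K,interpolation=cv2.INTER_AREA)/255.
def fit(cams,p0,z0=0,tray=False,th=None,pad=.015):
    """cams: list of camera dicts; p0 = x,y,yaw,theta"""
    W=[];M=[]
    for c in cams:
        g=np.array([[p0[0]+a,p0[1]+b,h+z0] for a in(-.055-pad,.055+pad) for b in(-.04-pad,.04+pad) for h in(0,.06)])
        q=proj(c,g); lo=np.floor(q.min(0)).astype(int); hi=np.ceil(q.max(0)).astype(int)
        w=(max(lo[0],0),max(lo[1],0),min(hi[0],560),min(hi[1],420)); W.append(w)
        M.append(soft(c['image'][w[1]:w[3],w[0]:w[2]],tray))
    def cost(d):
        p=[p0[0]+d[0]*.01,p0[1]+d[1]*.01,p0[2]+d[2]*.1,th if th is not None else max(0,p0[3]+d[3]*.2)]
        return sum(((render(c,p,z0,w)-m)**2).mean() for c,w,m in zip(cams,W,M))
    n=3 if th is not None else 4; best=None
    S=np.vstack([np.zeros(n),np.eye(n)*1.0])-.25
    for k in range(3):
        r=minimize(cost,best.x if best is not None else np.zeros(n),method='Nelder-Mead',options=dict(initial_simplex=S/(1,2,4)[k]+(best.x if best is not None else 0),maxiter=160,xatol=.003,fatol=1e-6))
        if best is None or r.fun<best.fun: best=r
    d=best.x
    return [p0[0]+d[0]*.01,p0[1]+d[1]*.01,p0[2]+d[2]*.1,th if th is not None else max(0,p0[3]+d[3]*.2)],best.fun
E
python3 - <<'E'
from fit import *
t,s=shot('top'),shot('side')
for u,v,y in[(221,176,.2),(285,176,0),(241,225,.2),(281,229,.4),(180,234,-.15)]:
    q=ray(t,u,v,.04); p0=[q[0],q[1],y,.45]
    for nm,cs in(('t',[t]),('s',[s]),('ts',[t,s])):
        p,f=fit(cs,p0,pad=.005 if nm!='t' else .012); print(nm,np.round(p,4),round(f,4))
q=ray(t,381,205,.04)
for nm,cs in(('t',[t]),('ts',[t,s])):
    p,f=fit(cs,[q[0],q[1],-.1,.45],z0=.003,tray=True,pad=0); print('foot',nm,np.round(p,4),round(f,4))
E
```

```text
t [0.618  0.1405 0.3664 0.0246] 0.0235
s [0.6194 0.141  0.3645 0.467 ] 0.026
ts [0.6189 0.1411 0.3741 0.4648] 0.0542
t [ 0.6221 -0.0456 -0.0261  0.5394] 0.0135
s [ 0.6229 -0.0474  0.0294  0.227 ] 0.0176
ts [ 0.6223 -0.0461 -0.0171  0.2544] 0.0377
t [0.4744 0.0757 0.2913 0.4973] 0.0148
s [0.4738 0.0747 0.315  0.6322] 0.1046
ts [0.4737 0.0751 0.3087 0.6491] 0.1256
t [ 0.4643 -0.0393  0.3692  0.5376] 0.0137
s [ 0.4649 -0.0299  0.2435  0.5418] 0.0494
ts [ 0.4652 -0.0383  0.3758  0.4156] 0.0877
t [ 0.445   0.2565 -0.1309  0.2911] 0.005
s [ 0.4461  0.2564 -0.1139  0.2898] 0.0179
ts [ 0.4454  0.2565 -0.1209  0.2861] 0.0268
foot t [ 0.5435 -0.3258 -0.1976  0.4588] 0.1081
foot ts [ 0.5445 -0.3275 -0.166   0.1293] 0.2258
```

Call:
{"name": "servo_tool", "arguments": {"series": [[[0.0172, -0.0312, 0], [0, 0, 0.03], 0], [[0.0172, -0.0312, 0], [0, 0, 0.03], 0], [[0.0172, -0.0312, 0], [0, 0, 0.03], 0], [[0.0172, -0.0312, 0], [0, 0, 0.03], 0], [[0.0172, -0.0312, 0], [0, 0, 0.03], 0], [[0.0172, -0.0312, 0], [0, 0, 0.03], 0], [[0.0172, -0.0312, 0], [0, 0, 0.03], 0], [[0.0172, -0.0312, 0], [0, 0, 0.03], 0], [[0.0172, -0.0312, 0], [0, 0, 0.03], 0], [[0.0172, -0.0312, 0], [0, 0, 0.03], 0], [[0, 0, -0.03], [0, 0, 0], 0], [[0, 0, -0.03], [0, 0, 0], 0], [[0, 0, -0.03], [0, 0, 0], 0], [[0, 0, -0.02], [0, 0, 0], 0], [[0, 0, -0.01], [0, 0, 0], 0], [[0, 0, -0.01], [0, 0, 0], 0], [[0, 0, -0.01], [0, 0, 0], 0], [[0, 0, -0.01], [0, 0, 0], 0], [[0, 0, -0.01], [0, 0, 0], 0], [[0, 0, 0], [0, 0, 0], 0]]}}

```text
time_s: 1.87
position: [0.4245, 0.2592, 0.058]
orientation: [-3.141, -0.001, 3.025]
force: [-1.1, 0.1, 0.0]
grip_width: 0.0007
```

Call:
{"name": "servo_tool", "arguments": {"series": [[[0, 0, -0.003], [0, 0, 0], 0], [[0, 0, -0.003], [0, 0, 0], 0], [[0, 0, -0.003], [0, 0, 0], 0], [[0, 0, -0.003], [0, 0, 0], 0], [[0, 0, 0], [0, 0, 0], 0]]}}

```text
time_s: 2.28
position: [0.4252, 0.2599, 0.0479]
orientation: [3.141, 0.0, 3.025]
force: [-6.2, -2.2, 16.3]
grip_width: 0.0005
```

Call:
{"name": "servo_tool", "arguments": {"series": [[[0, 0, 0.03], [0, 0, 0], 0], [[0, 0, 0.03], [0, 0, 0], 0], [[0, 0, 0.03], [0, 0, 0], 0], [[0.005, -0.0317, 0], [0, 0, 0.04], 0], [[0.005, -0.0317, 0], [0, 0, 0.04], 0], [[0.005, -0.0317, 0], [0, 0, 0.04], 0], [[0.005, -0.0317, 0], [0, 0, 0.04], 0], [[0.005, -0.0317, 0], [0, 0, 0.04], 0], [[0.005, -0.0317, 0], [0, 0, 0.04], 0], [[0, 0, -0.0115], [0, 0, 0], 0], [[0, 0, -0.0115], [0, 0, 0], 0], [[0, 0, -0.0115], [0, 0, 0], 0], [[0, 0, -0.0115], [0, 0, 0], 0], [[0, 0, -0.0115], [0, 0, 0], 0], [[0, 0, -0.0115], [0, 0, 0], 0], [[0, 0, -0.0115], [0, 0, 0], 0], [[0, 0, -0.0035], [0, 0, 0], 0], [[0, 0, -0.0035], [0, 0, 0], 0], [[0, 0, -0.0035], [0, 0, 0], 0], [[0, 0, 0], [0, 0, 0], 0]]}}

```text
time_s: 3.95
position: [0.4552, 0.0692, 0.0471]
orientation: [3.142, 0.0, -3.019]
force: [-9.2, -2.3, 30.8]
grip_width: 0.0006
```

```bash
python3 - <<'E'
from fit import *
o=telemetry.get_obs();print(o['position'],o['force'])
t,s=shot('top'),shot('side','s1.png')
p,f=fit([t,s],[.4455,.2565,-.12,.1],pad=.005); print(np.round(p,4),f)
E
```

```text
[0.45522906 0.06917088 0.04705545] [-9.22018454 -2.34704091 30.81672685]
[ 0.445   0.2568 -0.1378  0.    ] 0.025807713713615767
```

Call:
{"name": "servo_tool", "arguments": {"series": [[[0, 0, 0.03], [0, 0, 0], 0], [[0, 0, 0.03], [0, 0, 0], 0], [[0, 0, 0.03], [0, 0, 0], 0], [[-0.0022, -0.0288, 0], [0, 0, 0.03], 0], [[-0.0022, -0.0288, 0], [0, 0, 0.03], 0], [[-0.0022, -0.0288, 0], [0, 0, 0.03], 0], [[-0.0022, -0.0288, 0], [0, 0, 0.03], 0], [[0, 0, -0.0115], [0, 0, 0], 0], [[0, 0, -0.0115], [0, 0, 0], 0], [[0, 0, -0.0115], [0, 0, 0], 0], [[0, 0, -0.0115], [0, 0, 0], 0], [[0, 0, -0.0115], [0, 0, 0], 0], [[0, 0, -0.0115], [0, 0, 0], 0], [[0, 0, -0.0115], [0, 0, 0], 0], [[0, 0, -0.003], [0, 0, 0], 0], [[0, 0, -0.003], [0, 0, 0], 0], [[0, 0, -0.003], [0, 0, 0], 0], [[0, 0, 0], [0, 0, 0], 0]]}}

```text
time_s: 5.55
position: [0.4465, -0.0461, 0.0475]
orientation: [-3.141, 0.0, -2.899]
force: [-8.5, -1.3, 24.0]
grip_width: 0.0004
```

Call:
{"name": "servo_tool", "arguments": {"series": [[[0, 0, 0.03], [0, 0, 0], 0], [[0, 0, 0.03], [0, 0, 0], 0], [[0, 0, 0.03], [0, 0, 0], 0], [[0.0311, 0, 0], [0, 0, -0.05], 0], [[0.0311, 0, 0], [0, 0, -0.05], 0], [[0.0311, 0, 0], [0, 0, -0.05], 0], [[0.0311, 0, 0], [0, 0, -0.05], 0], [[0.0311, 0, 0], [0, 0, -0.05], 0], [[0, 0, -0.0115], [0, 0, 0], 0], [[0, 0, -0.0115], [0, 0, 0], 0], [[0, 0, -0.0115], [0, 0, 0], 0], [[0, 0, -0.0115], [0, 0, 0], 0], [[0, 0, -0.0115], [0, 0, 0], 0], [[0, 0, -0.0115], [0, 0, 0], 0], [[0, 0, -0.0115], [0, 0, 0], 0], [[0, 0, -0.003], [0, 0, 0], 0], [[0, 0, -0.003], [0, 0, 0], 0], [[0, 0, -0.003], [0, 0, 0], 0], [[0, 0, 0], [0, 0, 0], 0]]}}

```text
time_s: 7.13
position: [0.6015, -0.046, 0.0477]
orientation: [3.141, -0.0, 3.135]
force: [-9.6, -0.4, 19.8]
grip_width: 0.0004
```

Call:
{"name": "servo_tool", "arguments": {"series": [[[0, 0, 0.03], [0, 0, 0], 0], [[0, 0, 0.03], [0, 0, 0], 0], [[0, 0, 0.03], [0, 0, 0], 0], [[-0.0003, 0.0299, 0], [0, 0, 0.05], 0], [[-0.0003, 0.0299, 0], [0, 0, 0.05], 0], [[-0.0003, 0.0299, 0], [0, 0, 0.05], 0], [[-0.0003, 0.0299, 0], [0, 0, 0.05], 0], [[-0.0003, 0.0299, 0], [0, 0, 0.05], 0], [[-0.0003, 0.0299, 0], [0, 0, 0.05], 0], [[0, 0, -0.0115], [0, 0, 0], 0], [[0, 0, -0.0115], [0, 0, 0], 0], [[0, 0, -0.0115], [0, 0, 0], 0], [[0, 0, -0.0115], [0, 0, 0], 0], [[0, 0, -0.0115], [0, 0, 0], 0], [[0, 0, -0.0115], [0, 0, 0], 0], [[0, 0, -0.0115], [0, 0, 0], 0], [[0, 0, -0.003], [0, 0, 0], 0], [[0, 0, -0.003], [0, 0, 0], 0], [[0, 0, -0.003], [0, 0, 0], 0], [[0, 0, 0], [0, 0, 0], 0]]}}

```text
time_s: 8.8
position: [0.5999, 0.133, 0.0479]
orientation: [-3.141, -0.0, -2.849]
force: [-6.8, -3.4, 15.3]
grip_width: 0.0001
```

```bash
sed -i "s|if tray: m=.*|if tray: m=(170-b.max(2))/14*np.clip((17-(b[...,2]-b[...,0]))/6,0,1)|" fit.py; python3 - <<'E'
from fit import *
t,s=shot('top','t2.png'),shot('side','s2.png')
for p0 in([.5435,-.326,-.15,.5],[.5435,-.326,-.15,.3]):
  for nm,cs in(('t',[t]),('s',[s]),('ts',[t,s])):
    p,f=fit(cs,p0,z0=.003,tray=True,pad=-.01); print('foot',nm,np.round(p,4),round(f,4))
o=[]
for c in(t,s):
    P=np.vstack(body(p,.003,0)); q=proj(c,P); im=cv2.resize(c['image'],None,fx=5,fy=5,interpolation=cv2.INTER_CUBIC)
    for u in (q+.5)*5-.5: cv2.circle(im,tuple(int(a) for a in u),3,(0,0,255),-1)
    m=(q.mean(0)*5).astype(int); o.append(im[m[1]-200:m[1]+200,m[0]-190:m[0]+190])
cv2.imwrite('pics/f2.png',np.hstack(o))
E
```

```text
foot t [ 0.4801 -0.2944 -0.6065  1.08  ] 0.2281
foot s [ 0.5493 -0.312  -0.182   0.1882] 0.1134
foot ts [ 0.5424 -0.2903  0.1302  0.3181] 0.3476
foot t [ 0.4914 -0.2856 -0.8111  1.41  ] 0.2208
foot s [ 0.549  -0.3281 -0.1168  0.0878] 0.1226
foot ts [ 0.5426 -0.2899  0.1229  0.3186] 0.348
```

View pics/f2.png

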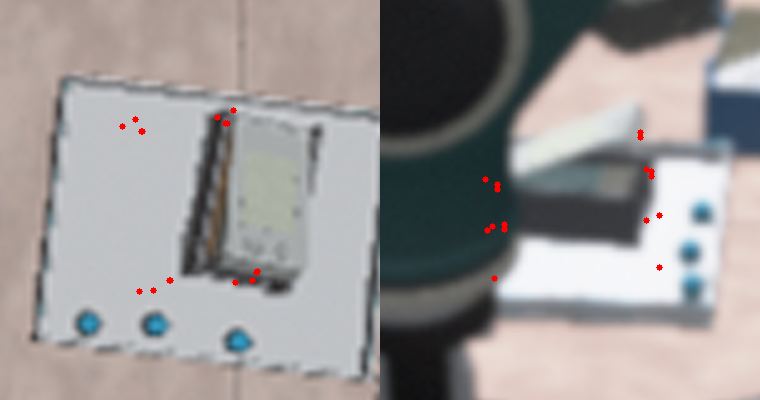

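The foot's pale cover blends into the tray, so the mask fit fails there. Its body corners are still visible, so I'll compute from those by hand.

```bash
python3 - <<'E'
from fit import *
t=shot('top')
# tc.png picks (3x, offset 155,150)
for (u,v),z in zip([(634,212),(652,115),(698,222),(716,122)],[.003,.003,.039,.039]): print(u,v,ray(t,(u+.5)/3-.5+155,(v+.5)/3-.5+150,z).round(4))
s=cv2.imread('pics/side0.png')
# side crop (3.2x, offset 200,120): near-wall corners, bottom z .003, near top z .039
sc=shot('side')
for (u,v),z in zip([(178,107),(277,115),(283,70)],[.003,.003,.039]): print(ray(sc,(u+.5)/3.2-.5+200,(v+.5)/3.2-.5+120,z).round(4))
E
```

```text
634 212 [ 0.5005 -0.2936  0.003 ]
652 115 [ 0.5983 -0.3103  0.003 ]
698 222 [ 0.4912 -0.3473  0.039 ]
716 122 [ 0.589  -0.3638  0.039 ]
[ 0.5955 -0.3165  0.003 ]
[ 0.499  -0.3004  0.003 ]
[ 0.4931 -0.3244  0.039 ]
```

Call:
{"name": "servo_tool", "arguments": {"series": [[[0, 0, 0.03], [0, 0, 0], 0], [[0, 0, 0.03], [0, 0, 0], 0], [[0, 0, 0.03], [0, 0, 0], 0], [[-0.0058, -0.0355, 0], [0, 0, -0.035], 0], [[-0.0058, -0.0355, 0], [0, 0, -0.035], 0], [[-0.0058, -0.0355, 0], [0, 0, -0.035], 0], [[-0.0058, -0.0355, 0], [0, 0, -0.035], 0], [[-0.0058, -0.0355, 0], [0, 0, -0.035], 0], [[-0.0058, -0.0355, 0], [0, 0, -0.035], 0], [[-0.0058, -0.0355, 0], [0, 0, -0.035], 0], [[-0.0058, -0.0355, 0], [0, 0, -0.035], 0], [[-0.0058, -0.0355, 0], [0, 0, -0.035], 0], [[-0.0058, -0.0355, 0], [0, 0, -0.035], 0], [[-0.0058, -0.0355, 0], [0, 0, -0.035], 0], [[-0.0058, -0.0355, 0], [0, 0, -0.035], 0], [[-0.0058, -0.0355, 0], [0, 0, -0.035], 0]]}}

```text
time_s: 10.33
position: [0.5241, -0.3298, 0.1378]
orientation: [-3.141, 0.0, 2.978]
force: [-0.0, -0.1, 0.0]
grip_width: 0.0007
```

Call:
{"name": "servo_tool", "arguments": {"series": [[[0, 0, -0.011], [0, 0, 0], 0], [[0, 0, -0.011], [0, 0, 0], 0], [[0, 0, -0.011], [0, 0, 0], 0], [[0, 0, -0.011], [0, 0, 0], 0], [[0, 0, -0.011], [0, 0, 0], 0], [[0, 0, -0.011], [0, 0, 0], 0], [[0, 0, -0.011], [0, 0, 0], 0], [[0, 0, -0.0032], [0, 0, 0], 0], [[0, 0, -0.0032], [0, 0, 0], 0], [[0, 0, -0.0032], [0, 0, 0], 0], [[0, 0, 0], [0, 0, 0], 0]]}}

```text
time_s: 11.25
position: [0.5246, -0.3279, 0.0512]
orientation: [3.141, -0.0, 2.98]
force: [-4.3, 2.8, 11.9]
grip_width: 0.0008
```

Call:
{"name": "servo_tool", "arguments": {"series": [[[0, 0, -0.001], [0, 0, 0], 0], [[0, 0, 0], [0, 0, 0], 0], [[0, 0, 0.03], [0, 0, 0], 0.094], [[0, 0, 0.03], [0, 0, 0], 0.094], [[0, 0, 0.03], [0, 0, 0], 0.094], [[0, 0, 0.03], [0, 0, 0], 0.094], [[0, 0, 0.03], [0, 0, 0], 0.094], [[-0.008, 0.04, 0], [0, 0, 0], 0.094], [[-0.008, 0.04, 0], [0, 0, 0], 0.094], [[-0.008, 0.04, 0], [0, 0, 0], 0.094], [[-0.008, 0.04, 0], [0, 0, 0], 0.094], [[-0.008, 0.04, 0], [0, 0, 0], 0.094], [[-0.008, 0.04, 0], [0, 0, 0], 0.094], [[-0.008, 0.04, 0], [0, 0, 0], 0.094], [[-0.008, 0.04, 0], [0, 0, 0], 0.094], [[-0.008, 0.04, 0], [0, 0, 0], 0.094], [[-0.008, 0.04, 0], [0, 0, 0], 0.094], [[-0.008, 0.04, 0], [0, 0, 0], 0.094], [[-0.008, 0.04, 0], [0, 0, 0], 0.094], [[-0.008, 0.04, 0], [0, 0, 0], 0.094]]}}

```text
time_s: 12.92
position: [0.4197, 0.194, 0.2005]
orientation: [3.141, 0.001, 2.98]
force: [0.8, 0.6, 0.2]
grip_width: 0.0937
```

Call:
{"name": "servo_tool", "arguments": {"series": [[[-0.008, 0.04, 0], [0, 0, 0], 0.094], [[-0.008, 0.04, 0], [0, 0, 0], 0.094], [[-0.008, 0.04, 0], [0, 0, 0], 0.094], [[-0.008, 0.04, 0], [0, 0, 0], 0.094], [[-0.008, 0.04, 0], [0, 0, 0], 0.094], [[-0.008, 0.04, 0], [0, 0, 0], 0.094], [[-0.008, 0.04, 0], [0, 0, 0], 0.094], [[0, 0, 0], [0, 0, 0], 0.094]]}}

```text
time_s: 13.58
position: [0.3605, 0.4791, 0.1997]
orientation: [3.139, -0.002, 2.987]
force: [-0.4, 0.8, 0.2]
grip_width: 0.0942
```

```bash
python3 - <<'E'
from fit import *
print(telemetry.get_obs()['position'])
t,s=shot('top','t3.png'),shot('side','s3.png')
for p0 in([.619,.141,.37],[.622,-.046,0],[.474,.075,.31],[.465,-.0385,.37],[.445,.2565,-.13]):
  for nm,cs in(('t',[t]),('ts',[t,s])):
    p,f=fit(cs,p0+[.05],pad=.005 if nm!='t' else .012); print(nm,np.round(p,4),round(f,4))
o=[]
for c in(t,s):
    im=cv2.resize(c['image'],None,fx=5,fy=5,interpolation=cv2.INTER_CUBIC)
    m=(proj(c,[.544,-.331,.02])[0]*5).astype(int); a=m-[200,200]; print(a); o.append(im[a[1]:a[1]+400,a[0]:a[0]+400])
cv2.imwrite('pics/f3.png',np.hstack(o))
E
```

```text
[0.36053001 0.47907893 0.19965994]
t [0.6189 0.1407 0.3695 0.1267] 0.0139
ts [0.6187 0.1412 0.3648 0.    ] 0.0407
t [ 0.6212 -0.046  -0.0179  0.0876] 0.0104
ts [ 0.6213 -0.0454 -0.0161  0.    ] 0.0481
t [0.4731 0.0755 0.2903 0.1075] 0.0059
ts [0.4731 0.0751 0.295  0.7411] 0.1006
t [ 0.4634 -0.0392  0.3678  0.1038] 0.0062
ts [ 0.4632 -0.0391  0.3766  0.    ] 0.0625
t [ 0.4443  0.2566 -0.1298  0.    ] 0.0031
ts [ 0.4444  0.2567 -0.1372  0.    ] 0.0265
[1700  829]
[1158  529]
```

View pics/f3.png

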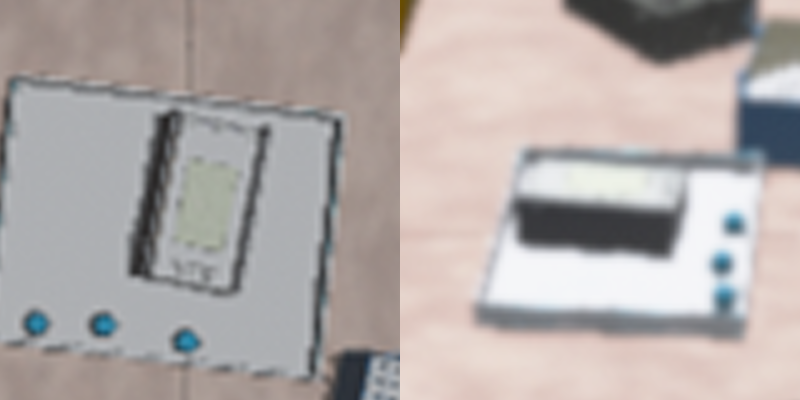

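```bash
cat > foot.py <<'E'
from fit import *
def footfit(t,z0=.003,p0=(.544,-.331,-.167),thr=140,name=None,hgt=.036):
    g=proj(t,np.array([[p0[0]+a,p0[1]+b,z0+h] for a in(-.062,.062) for b in(-.046,.046) for h in(0,hgt)]))
    lo=np.floor(g.min(0)).astype(int); hi=np.ceil(g.max(0)).astype(int); U=8
    im=cv2.resize(t['image'][lo[1]:hi[1],lo[0]:hi[0]],None,fx=U,fy=U,interpolation=cv2.INTER_CUBIC).max(2)
    m=(im<thr).astype(np.uint8)
    n,l,st,_=cv2.connectedComponentsWithStats(cv2.dilate(m,np.ones((9,9))))
    k=1+np.argmax(st[1:,4]); m=m*(l==k)
    H=cv2.convexHull(cv2.findNonZero(m))[:,0].astype(float)
    A=np.zeros(im.shape,np.uint8); cv2.fillPoly(A,[H.astype(np.int32)],255)
    def ren(p):
        P=body([*p,0],z0,0)[0]; P[:,2]=np.where(P[:,2]>z0+.01,z0+hgt,P[:,2])
        q=(proj(t,P)-lo+.5)*U-.5; B=np.zeros_like(A)
        h=cv2.convexHull(q.astype(np.float32)); cv2.fillPoly(B,[np.round(h*16).astype(np.int32)],255,shift=4); return B,h
    cost=lambda d:(ren([p0[0]+d[0]*.01,p0[1]+d[1]*.01,p0[2]+d[2]*.1])[0]!=A).mean()
    d=np.zeros(3)
    for k in(1,.4): d=minimize(cost,d,method='Nelder-Mead',options=dict(initial_simplex=d+k*(np.vstack([np.zeros(3),np.eye(3)])-.25))).x
    p=[p0[0]+d[0]*.01,p0[1]+d[1]*.01,p0[2]+d[2]*.1]
    if name:
        v=cv2.cvtColor(im,cv2.COLOR_GRAY2BGR); cv2.polylines(v,[H.astype(np.int32)],1,(0,255,0)); cv2.polylines(v,[ren(p)[1].astype(np.int32)],1,(0,0,255)); cv2.imwrite('pics/'+name,v)
    return p,cost(d)
E
python3 - <<'E'
from foot import *
t=shot('top'); ii=t['image'].copy()
for thr in(110,125,140,150): print(thr,footfit(t,thr=thr,name='ff.png'if thr==140 else None))
s=cv2.imread('pics/s3.png'); a=cv2.resize(s[120:305,200:350],None,fx=3,fy=3,interpolation=cv2.INTER_CUBIC)
b=cv2.imread('pics/ff.png'); v=np.zeros((max(a.shape[0],b.shape[0]),a.shape[1]+b.shape[1],3),np.uint8); v[:a.shape[0],:a.shape[1]]=a; v[:b.shape[0],a.shape[1]:]=b
print(v.shape); cv2.imwrite('pics/v4.png',v)
E
```

```text
110 ([np.float64(0.48823662551440333), np.float64(-0.22935596707818928), np.float64(-0.2666090534979424)], np.float64(0.11476190476190476))
125 ([np.float64(0.5164670781893005), np.float64(-0.22668106995884774), np.float64(-0.4307242798353911)], np.float64(0.13362103174603174))
140 ([np.float64(0.5437720410111503), np.float64(-0.32755994722531845), np.float64(-0.17277651055328644)], np.float64(0.02613095238095238))
150 ([np.float64(0.5511453745492908), np.float64(-0.3300044362308717), np.float64(-0.23318174303762823)], np.float64(0.23276785714285714))
(555, 730, 3)
```

View pics/v4.png

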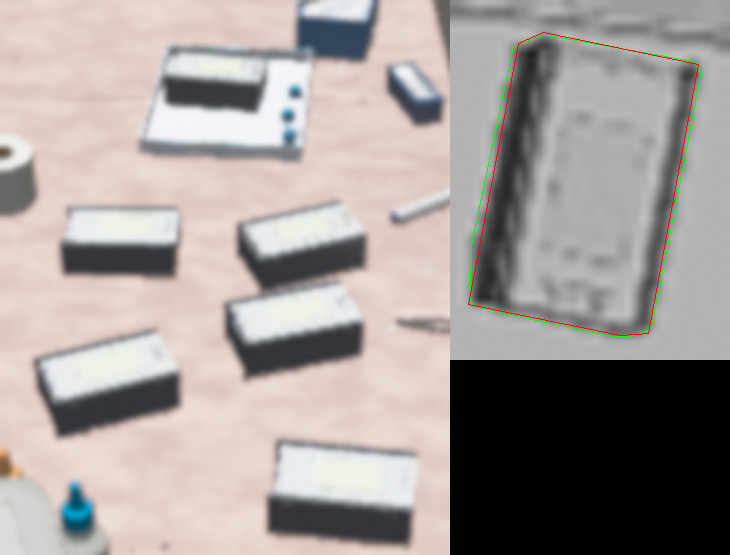

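All covers are shut in the side view. The foot outline (red) fits its edges at (0.544, -0.328, yaw -0.173). Closing the jaws gently on the foot will register the exact y and yaw.

Call:
{"name": "servo_tool", "arguments": {"series": [[[0.0091, -0.0403, 0], [0, 0, -0.018], 0.08], [[0.0091, -0.0403, 0], [0, 0, 0], 0.08], [[0.0091, -0.0403, 0], [0, 0, 0], 0.08], [[0.0091, -0.0403, 0], [0, 0, 0], 0.08], [[0.0091, -0.0403, 0], [0, 0, 0], 0.08], [[0.0091, -0.0403, 0], [0, 0, 0], 0.08], [[0.0091, -0.0403, 0], [0, 0, 0], 0.08], [[0.0091, -0.0403, 0], [0, 0, 0], 0.08], [[0.0091, -0.0403, 0], [0, 0, 0], 0.08], [[0.0091, -0.0403, 0], [0, 0, 0], 0.08], [[0.0091, -0.0403, 0], [0, 0, 0], 0.08], [[0.0091, -0.0403, 0], [0, 0, 0], 0.08], [[0.0091, -0.0403, 0], [0, 0, 0], 0.08], [[0.0091, -0.0403, 0], [0, 0, 0], 0.08], [[0.0091, -0.0403, 0], [0, 0, 0], 0.08], [[0.0091, -0.0403, 0], [0, 0, 0], 0.08], [[0.0091, -0.0403, 0], [0, 0, 0], 0.08], [[0.0091, -0.0403, 0], [0, 0, 0], 0.08], [[0.0091, -0.0403, 0], [0, 0, 0], 0.08], [[0, 0, 0], [0, 0, 0], 0.08]]}}

```text
time_s: 15.4
position: [0.5353, -0.3027, 0.2004]
orientation: [-3.138, 0.001, 2.953]
force: [1.4, -0.3, 1.0]
grip_width: 0.0802
```

Call:
{"name": "servo_tool", "arguments": {"series": [[[0, 0, 0], [0, 0, 0], 0.08]]}}

```text
time_s: 15.48
position: [0.5357, -0.2971, 0.2]
orientation: [-3.141, -0.0, 2.956]
force: [-0.5, 0.9, -0.1]
grip_width: 0.08
```

Call:
{"name": "servo_tool", "arguments": {"series": [[[0.0081, -0.0306, 0], [0, 0, 0.0125], 0.08], [[0, 0, -0.025], [0, 0, 0], 0.08], [[0, 0, -0.025], [0, 0, 0], 0.08], [[0, 0, -0.025], [0, 0, 0], 0.08], [[0, 0, 0], [0, 0, 0], 0.08], [[0, 0, 0], [0, 0, 0], 0.08]]}}

```text
time_s: 15.98
position: [0.5448, -0.3236, 0.1253]
orientation: [3.141, -0.001, 2.974]
force: [-0.5, 0.5, 0.6]
grip_width: 0.0802
```

Call:
{"name": "servo_tool", "arguments": {"series": [[[-0.001, -0.004, -0.025], [0, 0, -0.005], 0.08], [[0, 0, -0.025], [0, 0, 0], 0.08], [[0, 0, -0.025], [0, 0, 0], 0.08], [[0, 0, -0.0163], [0, 0, 0], 0.08], [[0, 0, 0], [0, 0, 0], 0.08], [[0, 0, 0], [0, 0, 0], 0.08]]}}

```text
time_s: 16.48
position: [0.545, -0.3285, 0.0356]
orientation: [-3.141, 0.001, 2.969]
force: [0.6, -0.6, 0.3]
grip_width: 0.0799
```

Call:
{"name": "servo_tool", "arguments": {"series": [[[0, 0, 0], [0, 0, 0], 0.05], [[0, 0, 0], [0, 0, 0], 0.05], [[0, 0, 0], [0, 0, 0], 0.05], [[0, 0, 0], [0, 0, 0], 0.05], [[0, 0, 0], [0, 0, 0], 0.05], [[0, 0, 0], [0, 0, 0], 0.05], [[0, 0, 0], [0, 0, 0], 0.05], [[0, 0, 0], [0, 0, 0], 0.05]], "squeeze": 15}}

```text
time_s: 17.15
position: [0.5451, -0.3284, 0.0351]
orientation: [-3.142, 0.001, 2.969]
force: [-2.3, 1.9, 10.7]
grip_width: 0.0579
```

Call:
{"name": "servo_tool", "arguments": {"series": [[[0, 0, 0], [0, 0, 0], 0.085], [[0, 0, 0], [0, 0, 0], 0.085], [[0, 0, 0], [0, 0, 0], 0.085], [[0, 0, 0.03], [0, 0, 0], 0.085], [[0, 0, 0.03], [0, 0, 0], 0.085], [[0, 0, 0.03], [0, 0, 0], 0.085], [[-0.0066, 0.0367, 0], [0, 0, 0.042], 0.085], [[-0.0066, 0.0367, 0], [0, 0, 0.042], 0.085], [[-0.0066, 0.0367, 0], [0, 0, 0.042], 0.085], [[-0.0066, 0.0367, 0], [0, 0, 0.042], 0.085], [[-0.0066, 0.0367, 0], [0, 0, 0.042], 0.085], [[-0.0066, 0.0367, 0], [0, 0, 0.042], 0.085], [[-0.0066, 0.0367, 0], [0, 0, 0.042], 0.085], [[-0.0066, 0.0367, 0], [0, 0, 0.042], 0.085], [[-0.0066, 0.0367, 0], [0, 0, 0.042], 0.085], [[-0.0066, 0.0367, 0], [0, 0, 0.042], 0.085], [[-0.0066, 0.0367, 0], [0, 0, 0.042], 0.085], [[0, 0, 0], [0, 0, 0], 0.085], [[0, 0, 0], [0, 0, 0], 0.085], [[0, 0, 0], [0, 0, 0], 0.085]]}}

```text
time_s: 18.82
position: [0.472, 0.075, 0.1241]
orientation: [-3.141, 0.0, -2.852]
force: [-0.8, -0.3, -0.5]
grip_width: 0.0849
```

```bash
cat > look.py <<'E'
from foot import *
import sys
def cases(t,s,L):
    for p0 in L:
        p,f=fit([t],list(p0)+[0],th=0,pad=.012); q,g=fit([s],list(p0)+[0],th=0,pad=.005)
        print('t',np.round(p[:3],4),round(f,4),' s',np.round(q[:3],4),round(g,4))
E
python3 - <<'E'
from look import *
t,s=shot('top'),shot('side')
print(footfit(t))
cases(t,s,[(.4735,.0755,.29),(.4635,-.039,.37)])
E
```

```text
([np.float64(0.5428575811499587), np.float64(-0.3281921829086131), np.float64(-0.17474533729685993)], np.float64(0.019781746031746032))
t [0.463  0.0945 0.2562] 0.6105  s [0.4745 0.0782 0.3077] 0.1815
t [ 0.4636 -0.0389  0.3748] 0.1113  s [ 0.4639 -0.0381  0.4704] 0.1528
```

Call:
{"name": "servo_tool", "arguments": {"series": [[[0.0011, 0.0004, -0.025], [0, 0, 0], 0.085], [[0, 0, -0.025], [0, 0, 0], 0.085], [[0, 0, -0.025], [0, 0, 0], 0.085], [[0, 0, -0.015], [0, 0, 0], 0.085], [[0, 0, -0.01], [0, 0, 0], 0.085], [[0, 0, 0], [0, 0, 0], 0.085], [[0, 0, 0], [0, 0, 0], 0.085], [[0, 0, 0], [0, 0, 0], 0.05], [[0, 0, 0], [0, 0, 0], 0.05], [[0, 0, 0], [0, 0, 0], 0.05], [[0, 0, 0], [0, 0, 0], 0.05], [[0, 0, 0], [0, 0, 0], 0.05], [[0, 0, 0], [0, 0, 0], 0.05]], "squeeze": 30}}

```text
time_s: 20.0
position: [0.4733, 0.0759, 0.0245]
orientation: [-3.142, 0.001, -2.852]
force: [-1.4, 0.0, 8.0]
grip_width: 0.0577
```

Call:
{"name": "servo_tool", "arguments": {"series": [[[0, 0, 0.026], [0, 0, 0], 0.05], [[0, 0, 0.026], [0, 0, 0], 0.05], [[0, 0, 0.026], [0, 0, 0], 0.05], [[0, 0, 0.026], [0, 0, 0], 0.05], [[0.0063, -0.0367, 0], [0, 0, -0.042], 0.05], [[0.0063, -0.0367, 0], [0, 0, -0.042], 0.05], [[0.0063, -0.0367, 0], [0, 0, -0.042], 0.05], [[0.0063, -0.0367, 0], [0, 0, -0.042], 0.05], [[0.0063, -0.0367, 0], [0, 0, -0.042], 0.05], [[0.0063, -0.0367, 0], [0, 0, -0.042], 0.05], [[0.0063, -0.0367, 0], [0, 0, -0.042], 0.05], [[0.0063, -0.0367, 0], [0, 0, -0.042], 0.05], [[0.0063, -0.0367, 0], [0, 0, -0.042], 0.05], [[0.0063, -0.0367, 0], [0, 0, -0.042], 0.05], [[0.0063, -0.0367, 0], [0, 0, -0.042], 0.05], [[0, 0, 0], [0, 0, 0], 0.05], [[0, 0, 0], [0, 0, 0], 0.05], [[0, 0, 0], [0, 0, 0], 0.05]]}}

```text
time_s: 21.5
position: [0.5421, -0.3273, 0.1276]
orientation: [3.141, -0.001, 2.97]
force: [0.3, 0.6, -2.8]
grip_width: 0.058
```

Call:
{"name": "servo_tool", "arguments": {"series": [[[0, 0, -0.02], [0, 0, 0], 0.05], [[0, 0, -0.02], [0, 0, 0], 0.05], [[0, 0, 0], [0, 0, 0], 0.05], [[0, 0, 0], [0, 0, 0], 0.05]]}}

```text
time_s: 21.83
position: [0.5421, -0.3265, 0.0878]
orientation: [3.141, -0.002, 2.971]
force: [0.1, 0.3, -2.3]
grip_width: 0.0576
```

Call:
{"name": "servo_tool", "arguments": {"series": [[[0.0008, -0.0013, -0.015], [0, 0, -0.002], 0.05], [[0, 0, -0.005], [0, 0, 0], 0.05], [[0, 0, -0.003], [0, 0, 0], 0.05], [[0, 0, -0.0015], [0, 0, 0], 0.05], [[0, 0, 0], [0, 0, 0], 0.05], [[0, 0, 0], [0, 0, 0], 0.05]]}}

```text
time_s: 22.33
position: [0.5433, -0.3293, 0.0638]
orientation: [-3.141, 0.0, 2.967]
force: [0.1, -0.3, -2.2]
grip_width: 0.0574
```

Call:
{"name": "servo_tool", "arguments": {"series": [[[0, 0, -0.001], [0, 0, 0], 0.05], [[0, 0, 0], [0, 0, 0], 0.05], [[0, 0, 0], [0, 0, 0], 0.05]]}}

```text
time_s: 22.58
position: [0.5434, -0.3294, 0.0635]
orientation: [-3.142, 0.001, 2.967]
force: [-4.7, 2.5, 10.8]
grip_width: 0.0577
```

Call:
{"name": "servo_tool", "arguments": {"series": [[[0, 0, 0.003], [0, 0, 0], 0.05], [[-0.0004, 0.0013, 0], [0, 0, 0.002], 0.05], [[0, 0, 0], [0, 0, 0], 0.05], [[0, 0, -0.002], [0, 0, 0], 0.05], [[0, 0, -0.001], [0, 0, 0], 0.05], [[0, 0, 0], [0, 0, 0], 0.05], [[0, 0, 0], [0, 0, 0], 0.05]]}}

```text
time_s: 23.17
position: [0.5429, -0.3279, 0.0635]
orientation: [3.141, 0.001, 2.969]
force: [-6.4, 6.0, 18.1]
grip_width: 0.0579
```

Call:
{"name": "servo_tool", "arguments": {"series": [[[0, 0, 0], [0, 0, 0], 0.085], [[0, 0, 0], [0, 0, 0], 0.085], [[0, 0, 0], [0, 0, 0], 0.085], [[0, 0, 0.03], [0, 0, 0], 0.085], [[0, 0, 0.03], [0, 0, 0], 0.085], [[0, 0, 0.03], [0, 0, 0], 0.085]]}}

```text
time_s: 23.67
position: [0.5423, -0.3279, 0.1532]
orientation: [-3.142, -0.001, 2.969]
force: [0.3, 0.0, 0.5]
grip_width: 0.0851
```

```bash
python3 - <<'E'
from look import *
t,s=shot('top'),shot('side')
cases(t,s,[(.4635,-.039,.37),(.619,.141,.37),(.6215,-.0455,-.017),(.4445,.2567,-.135)])
E
```

```text
t [ 0.4635 -0.0394  0.3692] 0.008  s [ 0.4631 -0.0398  0.4046] 0.0182
t [0.6181 0.1409 0.3716] 0.0154  s [0.6195 0.1421 0.3661] 0.0177
t [ 0.6213 -0.0458 -0.0166] 0.0118  s [ 0.6223 -0.0448  0.0188] 0.0221
t [ 0.4441  0.2566 -0.1316] 0.0041  s [ 0.4455  0.2579 -0.14  ] 0.0158
```

Call:
{"name": "servo_tool", "arguments": {"series": [[[-0.0088, 0.0321, 0], [0, 0, 0.0603], 0.085], [[-0.0088, 0.0321, 0], [0, 0, 0.0603], 0.085], [[-0.0088, 0.0321, 0], [0, 0, 0.0603], 0.085], [[-0.0088, 0.0321, 0], [0, 0, 0.0603], 0.085], [[-0.0088, 0.0321, 0], [0, 0, 0.0603], 0.085], [[-0.0088, 0.0321, 0], [0, 0, 0.0603], 0.085], [[-0.0088, 0.0321, 0], [0, 0, 0.0603], 0.085], [[-0.0088, 0.0321, 0], [0, 0, 0.0603], 0.085], [[-0.0088, 0.0321, 0], [0, 0, 0.0603], 0.085], [[0, 0, -0.04], [0, 0, 0], 0.085], [[0, 0, 0], [0, 0, 0], 0.085], [[0, 0, 0], [0, 0, 0], 0.085]]}}

```text
time_s: 24.77
position: [0.4624, -0.0395, 0.1117]
orientation: [3.141, -0.004, -2.772]
force: [-1.3, -0.8, 1.2]
grip_width: 0.0854
```

```bash
python3 - <<'E'
from look import *
t=shot('top','t5.png');o=telemetry.get_obs();print(o['position'],o['orientation'])
for thr in(135,140,145): print(footfit(t,hgt=.072,name='f5_%d.png'%thr,thr=thr))
print(footfit(t,z0=.039,name='f5b.png'))
c=shot('side'); im=cv2.resize(c['image'],None,fx=5,fy=5,interpolation=cv2.INTER_CUBIC)
m=(proj(c,[.543,-.328,.04])[0]*5).astype(int); b=cv2.imread('pics/f5_140.png'); b=cv2.resize(b,(int(b.shape[1]*400/b.shape[0]),400))
cv2.imwrite('pics/v5.png',np.hstack([im[m[1]-200:m[1]+200,m[0]-180:m[0]+180],b]))
E
```

```text
[ 0.46335194 -0.03999066  0.11277018] [-3.14156734e+00 -1.61614429e-03 -2.77291097e+00]
([np.float64(0.5449475446131004), np.float64(-0.3281245206016231), np.float64(-0.17349177356502485)], np.float64(0.042868589743589744))
([np.float64(0.5446821537017165), np.float64(-0.32912059854410525), np.float64(-0.22325049898369304)], np.float64(0.08150431995540691))
([np.float64(0.5451193852734592), np.float64(-0.32953951425802497), np.float64(-0.19881819243073218)], np.float64(0.08866360089186176))
([np.float64(0.5445551635802138), np.float64(-0.329216810087621), np.float64(-0.22176559472136398)], np.float64(0.15374375734430082))
```

View pics/v5.png

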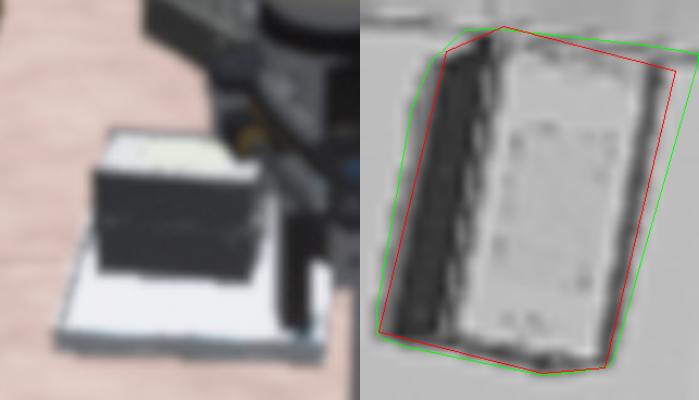

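The second case looks flush on the foot in the side view; the green hull in the right panel includes shadow. I'll take the next case.

Call:
{"name": "servo_tool", "arguments": {"series": [[[0.0001, 0.0005, -0.025], [0, 0, 0], 0.085], [[0, 0, -0.025], [0, 0, 0], 0.085], [[0, 0, -0.02], [0, 0, 0], 0.085], [[0, 0, -0.01], [0, 0, 0], 0.085], [[0, 0, -0.008], [0, 0, 0], 0.085], [[0, 0, 0], [0, 0, 0], 0.085], [[0, 0, 0], [0, 0, 0], 0.085], [[0, 0, 0], [0, 0, 0], 0.05], [[0, 0, 0], [0, 0, 0], 0.05], [[0, 0, 0], [0, 0, 0], 0.05], [[0, 0, 0], [0, 0, 0], 0.05], [[0, 0, 0], [0, 0, 0], 0.05], [[0, 0, 0], [0, 0, 0], 0.05]]}}

```text
time_s: 25.95
position: [0.4638, -0.0385, 0.0249]
orientation: [-3.141, 0.001, -2.771]
force: [-1.6, 0.5, 7.6]
grip_width: 0.058
```

Call:
{"name": "servo_tool", "arguments": {"series": [[[0, 0, 0.026], [0, 0, 0], 0.05], [[0, 0, 0.026], [0, 0, 0], 0.05], [[0, 0, 0.026], [0, 0, 0], 0.05], [[0, 0, 0.026], [0, 0, 0], 0.05], [[0, 0, 0.026], [0, 0, 0], 0.05], [[0.0088, -0.0321, 0], [0, 0, -0.0603], 0.05], [[0.0088, -0.0321, 0], [0, 0, -0.0603], 0.05], [[0.0088, -0.0321, 0], [0, 0, -0.0603], 0.05], [[0.0088, -0.0321, 0], [0, 0, -0.0603], 0.05], [[0.0088, -0.0321, 0], [0, 0, -0.0603], 0.05], [[0.0088, -0.0321, 0], [0, 0, -0.0603], 0.05], [[0.0088, -0.0321, 0], [0, 0, -0.0603], 0.05], [[0.0088, -0.0321, 0], [0, 0, -0.0603], 0.05], [[0.0088, -0.0321, 0], [0, 0, -0.0603], 0.05], [[0, 0, 0], [0, 0, 0], 0.05], [[0, 0, 0], [0, 0, 0], 0.05], [[0, 0, -0.03], [0, 0, 0], 0.05], [[0, 0, 0], [0, 0, 0], 0.05], [[0, 0, 0], [0, 0, 0], 0.05], [[0, 0, 0], [0, 0, 0], 0.05]]}}

```text
time_s: 27.62
position: [0.543, -0.3269, 0.1254]
orientation: [3.141, 0.0, 2.97]
force: [-0.7, -0.8, -1.9]
grip_width: 0.0577
```

Call:
{"name": "servo_tool", "arguments": {"series": [[[0.0005, -0.0011, -0.012], [0, 0, -0.001], 0.05], [[0, 0, -0.007], [0, 0, 0], 0.05], [[0, 0, -0.003], [0, 0, 0], 0.05], [[0, 0, 0], [0, 0, 0], 0.05], [[0, 0, 0], [0, 0, 0], 0.05]]}}

```text
time_s: 28.03
position: [0.5432, -0.3285, 0.1024]
orientation: [-3.142, -0.0, 2.968]
force: [0.7, 0.0, -2.8]
grip_width: 0.0577
```

Call:
{"name": "servo_tool", "arguments": {"series": [[[0.0002, 0.0003, -0.0015], [0, 0, 0.001], 0.05], [[0, 0, -0.001], [0, 0, 0], 0.05], [[0, 0, -0.0012], [0, 0, 0], 0.05], [[0, 0, 0], [0, 0, 0], 0.05], [[0, 0, 0], [0, 0, 0], 0.05]]}}

```text
time_s: 28.45
position: [0.5437, -0.3283, 0.0999]
orientation: [3.142, 0.001, 2.969]
force: [-5.3, 3.2, 12.2]
grip_width: 0.0579
```

Call:
{"name": "servo_tool", "arguments": {"series": [[[0, 0, 0], [0, 0, 0], 0.085], [[0, 0, 0], [0, 0, 0], 0.085], [[0, 0, 0], [0, 0, 0], 0.085], [[0, 0, 0.03], [0, 0, 0], 0.085], [[0, 0, 0.03], [0, 0, 0], 0.085], [[0, 0, 0], [0, 0, 0], 0.085], [[0, 0, 0], [0, 0, 0], 0.085]]}}

```text
time_s: 29.03
position: [0.5443, -0.3287, 0.1603]
orientation: [-3.141, 0.003, 2.969]
force: [-0.9, 0.1, -0.6]
grip_width: 0.085
```

```bash
python3 - <<'E'
from look import *
t,s=shot('top'),shot('side')
print(telemetry.get_obs()['position'])
cases(t,s,[(.6215,-.0455,-.017),(.619,.141,.37),(.4445,.2567,-.135)])
E
```

```text
[ 0.54334223 -0.32792128  0.15817825]
t [ 0.6204 -0.0454 -0.0205] 0.012  s [ 0.6215 -0.0448 -0.0038] 0.0217
t [0.6178 0.1406 0.3776] 0.0165  s [0.6188 0.1421 0.3625] 0.0174
t [ 0.4441  0.2566 -0.1316] 0.0039  s [ 0.4455  0.2579 -0.14  ] 0.0161
```

Call:
{"name": "servo_tool", "arguments": {"series": [[[0.0086, 0.0314, 0], [0, 0, 0.0173], 0.085], [[0.0086, 0.0314, 0], [0, 0, 0.0173], 0.085], [[0.0086, 0.0314, 0], [0, 0, 0.0173], 0.085], [[0.0086, 0.0314, 0], [0, 0, 0.0173], 0.085], [[0.0086, 0.0314, 0], [0, 0, 0.0173], 0.085], [[0.0086, 0.0314, 0], [0, 0, 0.0173], 0.085], [[0.0086, 0.0314, 0], [0, 0, 0.0173], 0.085], [[0.0086, 0.0314, 0], [0, 0, 0.0173], 0.085], [[0.0086, 0.0314, 0], [0, 0, 0.0173], 0.085], [[0, 0, -0.04], [0, 0, 0], 0.085], [[0, 0, -0.02], [0, 0, 0], 0.085], [[0, 0, 0], [0, 0, 0], 0.085], [[0, 0, 0], [0, 0, 0], 0.085]]}}

```text
time_s: 30.22
position: [0.62, -0.0459, 0.0977]
orientation: [-3.141, -0.003, 3.125]
force: [-0.5, -1.9, 0.7]
grip_width: 0.0847
```

```bash
python3 - <<'E'
from look import *
t=shot('top','t6.png');o=telemetry.get_obs();print(o['position'],o['orientation'])
c=shot('side','s6.png'); im=cv2.resize(c['image'],None,fx=5,fy=5,interpolation=cv2.INTER_CUBIC)
m=(proj(c,[.543,-.328,.055])[0]*5).astype(int); 
ti=cv2.resize(t['image'],None,fx=5,fy=5,interpolation=cv2.INTER_CUBIC); n=(proj(t,[.543,-.328,.055])[0]*5).astype(int)
for k,z in((0,.003),(1,.039),(2,.075)):
    q=body([.5429,-.328,-.173,0],z,0)[0]
    for I,cc in((im,c),(ti,t)):
        for u in proj(cc,q[q[:,2]>z+.01]): cv2.circle(I,tuple(np.round((u+.5)*5-.5).astype(int)),2,(0,0,255),-1)
cv2.imwrite('pics/v6.png',np.hstack([im[m[1]-200:m[1]+200,m[0]-180:m[0]+180],ti[n[1]-200:n[1]+200,n[0]-180:n[0]+180]]))
E
```

```text
[ 0.62092673 -0.04615356  0.09912753] [-3.14119579e+00 -4.67381794e-04  3.12430201e+00]
```

View pics/v6.png

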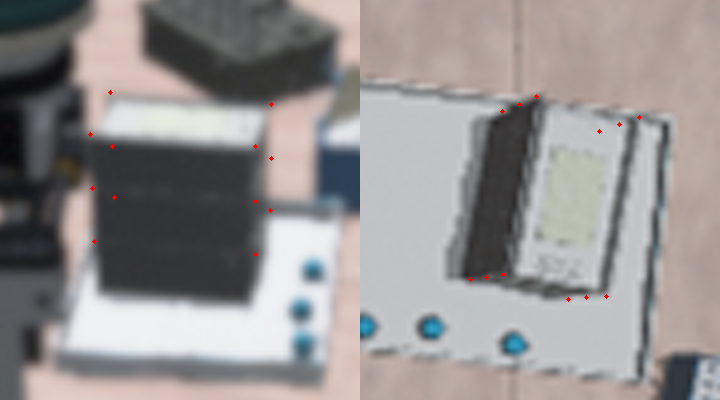

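Three tiers look flush in both views; the side overlay has a constant offset of about 2 mm. Next case.

Call:
{"name": "servo_tool", "arguments": {"series": [[[0, 0.0005, -0.025], [0, 0, 0], 0.085], [[0, 0, -0.025], [0, 0, 0], 0.085], [[0, 0, -0.015], [0, 0, 0], 0.085], [[0, 0, -0.0095], [0, 0, 0], 0.085], [[0, 0, 0], [0, 0, 0], 0.085], [[0, 0, 0], [0, 0, 0], 0.085], [[0, 0, 0], [0, 0, 0], 0.05], [[0, 0, 0], [0, 0, 0], 0.05], [[0, 0, 0], [0, 0, 0], 0.05], [[0, 0, 0], [0, 0, 0], 0.05], [[0, 0, 0], [0, 0, 0], 0.05], [[0, 0, 0], [0, 0, 0], 0.05]]}}

```text
time_s: 31.32
position: [0.6212, -0.0451, 0.0248]
orientation: [3.142, 0.001, 3.125]
force: [-1.3, 0.3, 5.8]
grip_width: 0.0577
```

Call:
{"name": "servo_tool", "arguments": {"series": [[[0, 0, 0.031], [0, 0, 0], 0.05], [[0, 0, 0.031], [0, 0, 0], 0.05], [[0, 0, 0.031], [0, 0, 0], 0.05], [[0, 0, 0.031], [0, 0, 0], 0.05], [[0, 0, 0.031], [0, 0, 0], 0.05], [[-0.0087, -0.0314, 0], [0, 0, -0.0173], 0.05], [[-0.0087, -0.0314, 0], [0, 0, -0.0173], 0.05], [[-0.0087, -0.0314, 0], [0, 0, -0.0173], 0.05], [[-0.0087, -0.0314, 0], [0, 0, -0.0173], 0.05], [[-0.0087, -0.0314, 0], [0, 0, -0.0173], 0.05], [[-0.0087, -0.0314, 0], [0, 0, -0.0173], 0.05], [[-0.0087, -0.0314, 0], [0, 0, -0.0173], 0.05], [[-0.0087, -0.0314, 0], [0, 0, -0.0173], 0.05], [[-0.0087, -0.0314, 0], [0, 0, -0.0173], 0.05], [[0, 0, 0], [0, 0, 0], 0.05], [[0, 0, 0], [0, 0, 0], 0.05], [[0, 0, -0.02], [0, 0, 0], 0.05], [[0, 0, 0], [0, 0, 0], 0.05], [[0, 0, 0], [0, 0, 0], 0.05], [[0, 0, 0], [0, 0, 0], 0.05]]}}

```text
time_s: 32.98
position: [0.543, -0.327, 0.1598]
orientation: [3.141, 0.0, 2.97]
force: [0.9, -0.3, -2.5]
grip_width: 0.058
```

Call:
{"name": "servo_tool", "arguments": {"series": [[[0.0004, -0.001, -0.012], [0, 0, -0.001], 0.05], [[0, 0, -0.007], [0, 0, 0], 0.05], [[0, 0, -0.0028], [0, 0, 0], 0.05], [[0, 0, 0], [0, 0, 0], 0.05], [[0, 0, 0], [0, 0, 0], 0.05], [[0, 0, 0], [0, 0, 0], 0.05]]}}

```text
time_s: 33.48
position: [0.5431, -0.3288, 0.1378]
orientation: [-3.141, 0.0, 2.968]
force: [0.2, 0.3, -2.6]
grip_width: 0.0579
```

Call:
{"name": "servo_tool", "arguments": {"series": [[[0.0003, 0.0006, -0.001], [0, 0, 0.001], 0.05], [[0, 0, -0.001], [0, 0, 0], 0.05], [[0, 0, -0.001], [0, 0, 0], 0.05], [[0, 0, 0], [0, 0, 0], 0.05], [[0, 0, 0], [0, 0, 0], 0.05]]}}

```text
time_s: 33.9
position: [0.5436, -0.3282, 0.1358]
orientation: [3.141, 0.001, 2.969]
force: [-4.6, 3.9, 13.2]
grip_width: 0.0575
```

Call:
{"name": "servo_tool", "arguments": {"series": [[[0, 0, 0], [0, 0, 0], 0.085], [[0, 0, 0], [0, 0, 0], 0.085], [[0, 0, 0], [0, 0, 0], 0.085], [[0, 0, 0.03], [0, 0, 0], 0.085], [[0, 0, 0.03], [0, 0, 0], 0.085], [[0, 0, 0], [0, 0, 0], 0.085], [[0, 0, 0], [0, 0, 0], 0.085]]}}

```text
time_s: 34.48
position: [0.544, -0.3285, 0.196]
orientation: [-3.141, 0.003, 2.969]
force: [-0.1, 0.3, -1.0]
grip_width: 0.0849
```

```bash
python3 - <<'E'
from look import *
t,s=shot('top'),shot('side')
print(telemetry.get_obs()['position'])
cases(t,s,[(.619,.141,.37),(.4445,.2567,-.135)])
print([ray(t,u,v,.18).round(3) for u,v in((186,125),(183,119))])
E
```

```text
[ 0.54311013 -0.32786992  0.19384267]
t [0.6188 0.141  0.3739] 0.0154  s [0.619  0.1424 0.341 ] 0.0164
t [ 0.4444  0.2565 -0.1324] 0.0039  s [ 0.4449  0.258  -0.144 ] 0.0156
[array([0.725, 0.218, 0.18 ]), array([0.741, 0.226, 0.18 ])]
```

Call:
{"name": "servo_tool", "arguments": {"series": [[[-0.0066, 0.039, 0], [0, 0, 0.0027], 0.085], [[-0.0066, 0.039, 0], [0, 0, 0.0027], 0.085], [[-0.0066, 0.039, 0], [0, 0, 0.0027], 0.085], [[-0.0066, 0.039, 0], [0, 0, 0.0027], 0.085], [[-0.0066, 0.039, 0], [0, 0, 0.0027], 0.085], [[-0.0066, 0.039, 0], [0, 0, 0.0027], 0.085], [[-0.0066, 0.039, 0], [0, 0, 0.0027], 0.085], [[-0.0066, 0.039, 0], [0, 0, 0.0027], 0.085], [[-0.0066, 0.039, 0], [0, 0, 0.0027], 0.085], [[-0.0066, 0.039, 0], [0, 0, 0.0027], 0.085], [[-0.0066, 0.039, 0], [0, 0, 0.0027], 0.085], [[-0.0066, 0.039, 0], [0, 0, 0.0027], 0.085], [[-0.0066, 0.039, 0], [0, 0, 0.0027], 0.085], [[-0.0066, 0.039, 0], [0, 0, 0.0027], 0.085], [[-0.0066, 0.039, 0], [0, 0, 0.0027], 0.085], [[0, 0, -0.04], [0, 0, 0], 0.085], [[0, 0, -0.04], [0, 0, 0], 0.085], [[0, 0, 0], [0, 0, 0], 0.085], [[0, 0, 0], [0, 0, 0], 0.085], [[0, 0, 0], [0, 0, 0], 0.085]]}}

```text
time_s: 36.25
position: [0.4449, 0.2567, 0.1158]
orientation: [3.142, 0.0, 3.009]
force: [0.4, -0.1, 1.0]
grip_width: 0.0848
```

Call:
{"name": "servo_tool", "arguments": {"series": [[[-0.0006, 0, -0.03], [0, 0, 0], 0.085], [[0, 0, -0.03], [0, 0, 0], 0.085], [[0, 0, -0.02], [0, 0, 0], 0.085], [[0, 0, -0.011], [0, 0, 0], 0.085], [[0, 0, 0], [0, 0, 0], 0.085], [[0, 0, 0], [0, 0, 0], 0.085], [[0, 0, 0], [0, 0, 0], 0.05], [[0, 0, 0], [0, 0, 0], 0.05], [[0, 0, 0], [0, 0, 0], 0.05], [[0, 0, 0], [0, 0, 0], 0.05], [[0, 0, 0], [0, 0, 0], 0.05], [[0, 0, 0], [0, 0, 0], 0.05]]}}

```text
time_s: 37.25
position: [0.444, 0.2572, 0.0241]
orientation: [3.141, 0.001, 3.01]
force: [-1.3, -0.6, 8.1]
grip_width: 0.0577
```

Call:
{"name": "servo_tool", "arguments": {"series": [[[0, 0, 0.031], [0, 0, 0], 0.05], [[0, 0, 0.031], [0, 0, 0], 0.05], [[0, 0, 0.031], [0, 0, 0], 0.05], [[0, 0, 0.031], [0, 0, 0], 0.05], [[0, 0, 0.031], [0, 0, 0], 0.05], [[0, 0, 0.031], [0, 0, 0], 0.05], [[0.0066, -0.039, 0], [0, 0, -0.0027], 0.05], [[0.0066, -0.039, 0], [0, 0, -0.0027], 0.05], [[0.0066, -0.039, 0], [0, 0, -0.0027], 0.05], [[0.0066, -0.039, 0], [0, 0, -0.0027], 0.05], [[0.0066, -0.039, 0], [0, 0, -0.0027], 0.05]]}}

```text
time_s: 38.17
position: [0.4764, 0.06, 0.2097]
orientation: [3.141, 0.0, 2.996]
force: [1.2, 0.9, -2.0]
grip_width: 0.0581
```

Call:
{"name": "servo_tool", "arguments": {"series": [[[0.0066, -0.039, 0], [0, 0, -0.0027], 0.05], [[0.0066, -0.039, 0], [0, 0, -0.0027], 0.05], [[0.0066, -0.039, 0], [0, 0, -0.0027], 0.05], [[0.0066, -0.039, 0], [0, 0, -0.0027], 0.05], [[0.0066, -0.039, 0], [0, 0, -0.0027], 0.05], [[0.0066, -0.039, 0], [0, 0, -0.0027], 0.05], [[0.0066, -0.039, 0], [0, 0, -0.0027], 0.05], [[0.0066, -0.039, 0], [0, 0, -0.0027], 0.05], [[0.0066, -0.039, 0], [0, 0, -0.0027], 0.05], [[0.0066, -0.039, 0], [0, 0, -0.0027], 0.05], [[0, 0, 0], [0, 0, 0], 0.05], [[0, 0, 0], [0, 0, 0], 0.05], [[0, 0, -0.018], [0, 0, 0], 0.05], [[0, 0, 0], [0, 0, 0], 0.05], [[0, 0, 0], [0, 0, 0], 0.05], [[0, 0, 0], [0, 0, 0], 0.05]]}}

```text
time_s: 39.5
position: [0.543, -0.3273, 0.1922]
orientation: [3.141, 0.0, 2.97]
force: [0.5, -0.2, -1.7]
grip_width: 0.0577
```

Call:
{"name": "servo_tool", "arguments": {"series": [[[-0.0005, -0.0006, -0.01], [0, 0, -0.001], 0.05], [[0, 0, -0.006], [0, 0, 0], 0.05], [[0, 0, -0.0029], [0, 0, 0], 0.05], [[0, 0, 0], [0, 0, 0], 0.05], [[0, 0, 0], [0, 0, 0], 0.05], [[0, 0, 0], [0, 0, 0], 0.05]]}}

```text
time_s: 40.0
position: [0.5423, -0.3288, 0.1728]
orientation: [-3.141, 0.0, 2.968]
force: [0.1, 0.1, -2.5]
grip_width: 0.0581
```

Call:
{"name": "servo_tool", "arguments": {"series": [[[0.0002, 0.0006, -0.001], [0, 0, 0.001], 0.05], [[0, 0, -0.001], [0, 0, 0], 0.05], [[0, 0, -0.0007], [0, 0, 0], 0.05], [[0, 0, 0], [0, 0, 0], 0.05], [[0, 0, 0], [0, 0, 0], 0.05]]}}

```text
time_s: 40.42
position: [0.5427, -0.3282, 0.1711]
orientation: [3.142, 0.001, 2.969]
force: [-4.4, 2.7, 12.7]
grip_width: 0.058
```

Call:
{"name": "servo_tool", "arguments": {"series": [[[0, 0, 0], [0, 0, 0], 0.085], [[0, 0, 0], [0, 0, 0], 0.085], [[0, 0, 0], [0, 0, 0], 0.085], [[0, 0, 0.03], [0, 0, 0], 0.085], [[0, 0, 0.03], [0, 0, 0], 0.085], [[0, 0, 0], [0, 0, 0], 0.085], [[0, 0, 0], [0, 0, 0], 0.085]]}}

```text
time_s: 41.0
position: [0.543, -0.3285, 0.2313]
orientation: [-3.141, 0.003, 2.969]
force: [0.4, -0.8, -1.1]
grip_width: 0.085
```

```bash
python3 - <<'E'
from look import *
t,s=shot('top'),shot('side')
o=telemetry.get_obs();print(o['position'],o['orientation'])
cases(t,s,[(.619,.141,.37)])
E
```

```text
[ 0.54222902 -0.32786736  0.229225  ] [ 3.14136526e+00 -6.04400049e-04  2.96943027e+00]
t [0.6188 0.141  0.3739] 0.0157  s [0.6195 0.1421 0.3661] 0.0167
```

Call:
{"name": "servo_tool", "arguments": {"series": [[[0.0058, 0.0361, 0], [0, 0, 0.0419], 0.085], [[0.0058, 0.0361, 0], [0, 0, 0.0419], 0.085], [[0.0058, 0.0361, 0], [0, 0, 0.0419], 0.085], [[0.0058, 0.0361, 0], [0, 0, 0.0419], 0.085], [[0.0058, 0.0361, 0], [0, 0, 0.0419], 0.085], [[0.0058, 0.0361, 0], [0, 0, 0.0419], 0.085], [[0.0058, 0.0361, 0], [0, 0, 0.0419], 0.085], [[0.0058, 0.0361, 0], [0, 0, 0.0419], 0.085], [[0.0058, 0.0361, 0], [0, 0, 0.0419], 0.085], [[0.0058, 0.0361, 0], [0, 0, 0.0419], 0.085], [[0.0058, 0.0361, 0], [0, 0, 0.0419], 0.085], [[0.0058, 0.0361, 0], [0, 0, 0.0419], 0.085], [[0.0058, 0.0361, 0], [0, 0, 0.0419], 0.085], [[0, 0, -0.04], [0, 0, 0], 0.085], [[0, 0, -0.04], [0, 0, 0], 0.085], [[0, 0, -0.04], [0, 0, 0], 0.085], [[0, 0, 0], [0, 0, 0], 0.085], [[0, 0, 0], [0, 0, 0], 0.085], [[0, 0, 0], [0, 0, 0], 0.085]]}}

```text
time_s: 42.68
position: [0.6186, 0.1411, 0.1116]
orientation: [-3.141, 0.001, -2.77]
force: [-0.1, -0.1, 0.9]
grip_width: 0.0852
```

```bash
python3 - <<'E'
from look import *
t=shot('top','t7.png');c=shot('side','s7.png');o=telemetry.get_obs();print(o['position'],o['orientation'])
im=cv2.resize(c['image'],None,fx=4,fy=4,interpolation=cv2.INTER_CUBIC)
m=(proj(c,[.543,-.328,.09])[0]*4).astype(int); 
ti=cv2.resize(t['image'],None,fx=4,fy=4,interpolation=cv2.INTER_CUBIC); n=(proj(t,[.543,-.328,.09])[0]*4).astype(int)
for z in(.003,.147):
    q=body([.5429,-.328,-.173,0],z,0)[0]
    for u in proj(t,q[q[:,2]>z+.01]): cv2.circle(ti,tuple(np.round((u+.5)*4-.5).astype(int)),2,(0,0,255),-1)
cv2.imwrite('pics/v7.png',np.hstack([im[m[1]-200:m[1]+200,m[0]-180:m[0]+180],ti[n[1]-200:n[1]+200,n[0]-180:n[0]+180]]))
E
```

```text
[0.61910027 0.14133747 0.11247608] [-3.14130016  0.00334782 -2.76945276]
```

View pics/v7.png

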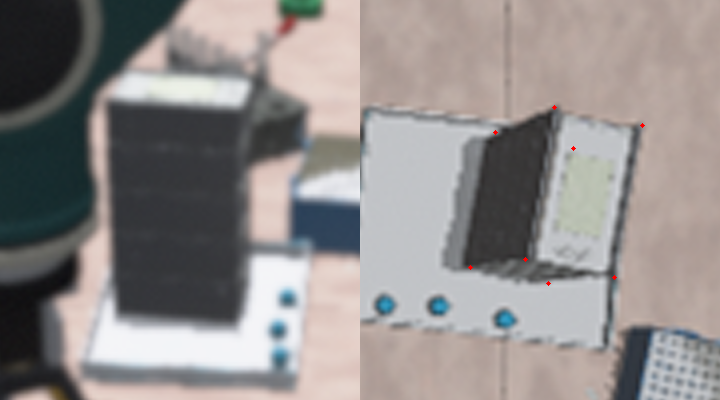

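The five-tier column is straight in both views. Last case.

Call:
{"name": "servo_tool", "arguments": {"series": [[[0, 0, -0.03], [0, 0, 0], 0.085], [[0, 0, -0.03], [0, 0, 0], 0.085], [[0, 0, -0.017], [0, 0, 0], 0.085], [[0, 0, -0.0105], [0, 0, 0], 0.085], [[0, 0, 0], [0, 0, 0], 0.085], [[0, 0, 0], [0, 0, 0], 0.085], [[0, 0, 0], [0, 0, 0], 0.05], [[0, 0, 0], [0, 0, 0], 0.05], [[0, 0, 0], [0, 0, 0], 0.05], [[0, 0, 0], [0, 0, 0], 0.05], [[0, 0, 0], [0, 0, 0], 0.05], [[0, 0, 0], [0, 0, 0], 0.05]]}}

```text
time_s: 43.78
position: [0.6181, 0.1413, 0.023]
orientation: [-3.142, 0.001, -2.769]
force: [-2.9, 0.4, 6.8]
grip_width: 0.0578
```

Call:
{"name": "servo_tool", "arguments": {"series": [[[0, 0, 0.0325], [0, 0, 0], 0.05], [[0, 0, 0.0325], [0, 0, 0], 0.05], [[0, 0, 0.0325], [0, 0, 0], 0.05], [[0, 0, 0.0325], [0, 0, 0], 0.05], [[0, 0, 0.0325], [0, 0, 0], 0.05], [[0, 0, 0.0325], [0, 0, 0], 0.05], [[0, 0, 0.0325], [0, 0, 0], 0.05], [[-0.0058, -0.0361, 0], [0, 0, -0.0418], 0.05], [[-0.0058, -0.0361, 0], [0, 0, -0.0418], 0.05], [[-0.0058, -0.0361, 0], [0, 0, -0.0418], 0.05], [[-0.0058, -0.0361, 0], [0, 0, -0.0418], 0.05], [[-0.0058, -0.0361, 0], [0, 0, -0.0418], 0.05], [[0, 0, 0], [0, 0, 0], 0.05]]}}

```text
time_s: 44.87
position: [0.5873, -0.0474, 0.2503]
orientation: [-3.139, -0.0, -2.99]
force: [0.4, -0.1, -2.9]
grip_width: 0.0577
```

Call:
{"name": "servo_tool", "arguments": {"series": [[[-0.0058, -0.0361, 0], [0, 0, -0.0418], 0.05], [[-0.0058, -0.0361, 0], [0, 0, -0.0418], 0.05], [[-0.0058, -0.0361, 0], [0, 0, -0.0418], 0.05], [[-0.0058, -0.0361, 0], [0, 0, -0.0418], 0.05], [[-0.0058, -0.0361, 0], [0, 0, -0.0418], 0.05], [[-0.0058, -0.0361, 0], [0, 0, -0.0418], 0.05], [[-0.0058, -0.0361, 0], [0, 0, -0.0418], 0.05], [[-0.0058, -0.0361, 0], [0, 0, -0.0418], 0.05], [[0, 0, 0], [0, 0, 0], 0.05], [[0, 0, 0], [0, 0, 0], 0.05], [[0, 0, -0.022], [0, 0, 0], 0.05], [[0, 0, 0], [0, 0, 0], 0.05], [[0, 0, 0], [0, 0, 0], 0.05], [[0, 0, 0], [0, 0, 0], 0.05]]}}

```text
time_s: 46.03
position: [0.5428, -0.3274, 0.2285]
orientation: [3.142, 0.0, 2.972]
force: [-0.2, 0.4, -2.0]
grip_width: 0.0578
```

Call:
{"name": "servo_tool", "arguments": {"series": [[[-0.0002, -0.0005, -0.011], [0, 0, -0.003], 0.05], [[0, 0, -0.006], [0, 0, 0], 0.05], [[0, 0, -0.003], [0, 0, 0], 0.05], [[0, 0, 0], [0, 0, 0], 0.05], [[0, 0, 0], [0, 0, 0], 0.05], [[0, 0, 0], [0, 0, 0], 0.05]]}}

```text
time_s: 46.53
position: [0.5423, -0.3288, 0.2082]
orientation: [-3.141, 0.0, 2.968]
force: [0.1, -0.2, -2.3]
grip_width: 0.0581
```

Call:
{"name": "servo_tool", "arguments": {"series": [[[0.0003, 0.0006, -0.0012], [0, 0, 0.001], 0.05], [[0, 0, -0.001], [0, 0, 0], 0.05], [[0, 0, -0.001], [0, 0, 0], 0.05], [[0, 0, 0], [0, 0, 0], 0.05], [[0, 0, 0], [0, 0, 0], 0.05]]}}

```text
time_s: 46.95
position: [0.5429, -0.3281, 0.2059]
orientation: [3.142, 0.001, 2.969]
force: [-3.2, 3.2, 11.1]
grip_width: 0.0579
```

Release, lift clear and retreat for a final look.

Call:
{"name": "servo_tool", "arguments": {"series": [[[0, 0, 0], [0, 0, 0], 0.085], [[0, 0, 0], [0, 0, 0], 0.085], [[0, 0, 0], [0, 0, 0], 0.085], [[0, 0, 0.03], [0, 0, 0], 0.085], [[0, 0, 0.03], [0, 0, 0], 0.085], [[0, 0, 0], [0, 0, 0], 0.085], [[-0.008, 0.035, 0], [0, 0, 0], 0.085], [[-0.008, 0.035, 0], [0, 0, 0], 0.085], [[-0.008, 0.035, 0], [0, 0, 0], 0.085], [[-0.008, 0.035, 0], [0, 0, 0], 0.085], [[-0.008, 0.035, 0], [0, 0, 0], 0.085], [[-0.008, 0.035, 0], [0, 0, 0], 0.085], [[-0.008, 0.035, 0], [0, 0, 0], 0.085], [[-0.008, 0.035, 0], [0, 0, 0], 0.085], [[-0.008, 0.035, 0], [0, 0, 0], 0.085], [[-0.008, 0.035, 0], [0, 0, 0], 0.085], [[0, 0, 0], [0, 0, 0], 0.085], [[0, 0, 0], [0, 0, 0], 0.085]]}}

```text
time_s: 48.45
position: [0.4623, 0.0235, 0.2648]
orientation: [3.141, 0.0, 2.972]
force: [-1.0, -1.6, -0.0]
grip_width: 0.085
```

```bash
python3 - <<'E'
from look import *
t=shot('top','t8.png');c=shot('side','s8.png')
im=cv2.resize(c['image'],None,fx=4,fy=4,interpolation=cv2.INTER_CUBIC)
m=(proj(c,[.543,-.328,.11])[0]*4).astype(int); 
ti=cv2.resize(t['image'],None,fx=4,fy=4,interpolation=cv2.INTER_CUBIC); n=(proj(t,[.543,-.328,.11])[0]*4).astype(int)
for z in(.003,.183):
    q=body([.5429,-.328,-.173,0],z,0)[0]
    for u in proj(t,q[q[:,2]>z+.01]): cv2.circle(ti,tuple(np.round((u+.5)*4-.5).astype(int)),2,(0,0,255),-1)
cv2.imwrite('pics/v8.png',np.hstack([im[m[1]-200:m[1]+200,m[0]-180:m[0]+180],ti[n[1]-200:n[1]+200,n[0]-180:n[0]+180]]))
E
```

```text
(no output)
```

View pics/v8.png

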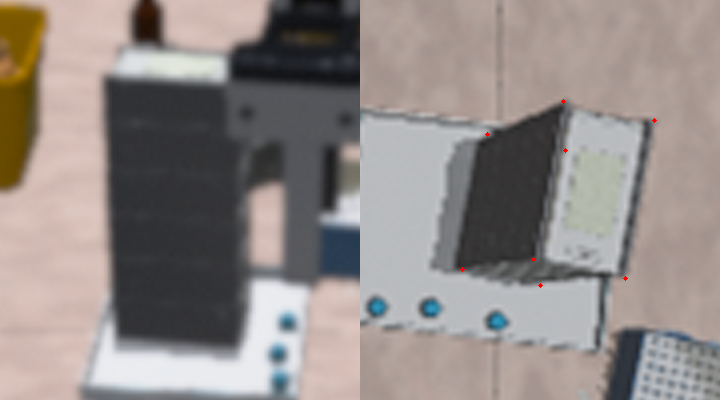

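View pics/s8.png

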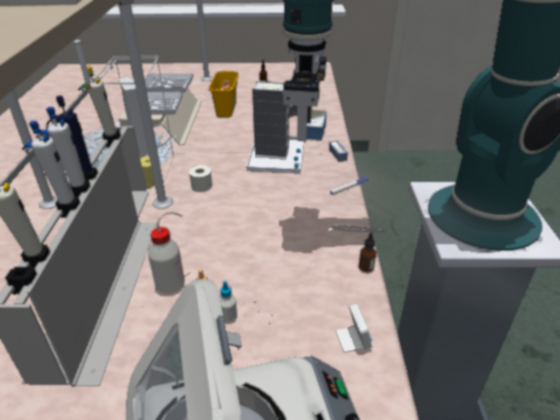

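The six-tier column is straight in both views. The bench is clear of cases, and the bottles and beaker haven't been disturbed. Handing in.

```bash
python3 -c "
from station import ctrl,telemetry
o=telemetry.get_obs();print(o['time_s'],o['force']);print(ctrl.finish_job())"
```

```text
48.55 [-0.31645336 -0.14335027  0.66999565]
the job is handed in; nothing more can be done
None
```

I pressed all six covers shut, the tray case included, and stacked the five bench cases on the tray case in one column. The job was handed in at about 48.6 s.

- **Covers:** each press reached 12–31 N, with the fingertip ending at the shut height. The side picture taken after the presses showed all six covers down.
- **Column:** in the last pictures the six cases stand in a straight column. By measurement each case was placed to about 1 mm. The fixed outline drawn on the side view earlier sat about 2 mm off, the same on every tier, which is within the camera calibration.
- **Surroundings:** the bench is clear of cases, and the bottles I could make out in the last side picture are standing. I did not check the beaker on its own there, but the arm never went near it.
- **Disagreements:** some automatic fits were thrown off by shadow or by the arm in view, so I read those from the pictures and gripper contact instead. I saw no knocked case and no slackened grip.

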